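# Load the drying carrier with turned wooden balls

## Robot

A 6-joint arm with a two-finger parallel gripper is mounted at the origin on the work surface. World frame = base frame: x ahead of the robot, y to its left, z up, the work surface at z = 0. Lengths are in m, angles in rad, forces in N, time in s.
With the tool pointing down it reaches from about 0.35 to 0.775 m from the base axis. Payload 5.5 kg.
Tool frame: the origin (TCP) lies midway between the tips of the shut fingers; the grasp point (between the pads) lies 19 mm behind it (env.tcp_to_grasp is the distance from the TCP to the grasp point, in m); z points along the fingers, y is the direction in which the jaws open and shut (so a half turn about z gives the same grasp; the last joint's range is limited). The gripper opens to 85 mm and grips with 20 to 120 N. Pads are 22 mm wide; open, the fingers measure 114 mm over their backs; the gripper's body (76 mm by 85 mm) begins 54 mm behind the grasp point. The pads swing forward as they close: fully open they stand 13 mm farther back than shut.
Start: joints at [1.009, 0.313, 0.046, 1.304, 0, 1.431], TCP at [0.235, 0.525, 0.231] pointing down, gripper open.
Joint ranges: [-2.76, 2.76], [-0.86, 1.69], [-1.03, 1.26], [-2.2, 2.34], [-1.47, 1.5], [-3.14, 3.14]. Speed limits (rad/s): [2.57, 2.57, 3.14, 3.14, 3.14, 3.14].

## Interface

Orientations are given as a unit quaternion [w, x, y, z].
In Python, from workcell import get_state, viewer, hand_in, finder, env gives the robot as it stands.
- The arm moves only by the tool arm_command, never from a script. Its argument "motion" is a list of rows, each an object of numbers: "x", "y", "z": the shift along the tool's x, y, z in mm; "rx", "ry", "rz": the turn, a rotation vector about the tool's x, y, z in degrees; "hand": the closure, from -1 (fully open) to 1 (shut). A call has 1 to 10 rows; each row is the pose to reach, as a shift and turn from the pose commanded when the call began, along the tool's axes at that moment; what a row does not reach only later rows make up. A row lasts 1/8 s, in which the tool goes at most 62.5 mm and 10.7 degrees, less where a joint would pass 70% of its speed; a pose out of reach is approached as far as the arm can. A call with a gripper value outside its range is refused whole. The fingers move at their own pace and stop on an object; "force" is the grip in N (left out, the last holds). Time passes only in rows, so rows that repeat a pose let the fingers close. It gives the time, the measured TCP pose, the force and the opening at its end, in the units of the state.
- get_state(): the state, without advancing time (a new reading comes with each control period).
- viewer.read_camera(name): name is "side" or "top"; returns a dict with "image" (420x560x3 uint8, red, green, blue), "z_map" (420x560 float32, m along the optical axis (not along the pixel's ray), 0 where there is no reading), "intrinsics" (3x3 intrinsics, pixels), "k1" (the pictures are not rectified: a ray, as slopes to the right and down, at radius r is drawn at 1 + k1 r^2 times it, then the intrinsics apply), "rvec" (rotation vector, rad) and "tvec" (3), from world to camera coordinates, as OpenCV has them. Camera axes: x right, y down, z forward; pixel columns grow to the right and rows downward; lengths in m; the calibration is good to about 2 mm. A picture is of the moment at which its call begins.
- hand_in(): hands the job in, once; it reports no verdict.
Trained networks look in a picture, given as the dict that the camera call returned (one of the last four; its "shot" number tells which), for a name from the list of things; names that differ only in an ending like _2 or _b are one class to them, and where a whole thing is asked for, a point or a joint stands for the part that bears it (a point fixed in the world has none). Each returns a list of dicts, best first, with "score" (0 to 1); they miss things now and then, are a little off and sometimes report something else, mostly with a low value. They report only what shows in the picture. A call takes as long as a camera call. They do not tell look-alikes from the thing itself.
- finder.find_in(picture, query): "at" ([column, row] in pixels, amid what is visible of it).
- finder.masks_of(picture, query): "region" (420x560 bool, what is visible of it) and "at" ([column, row] in pixels, amid what is visible of it).
The state is a dict: "clock": time; "joint_pos": joint angles; "qvel": joint speeds; "tau": joint torques, N m; "tcp_pos": TCP position; "orientation": TCP orientation; "wrist_force": force on the tool from outside, world axes, zero at the start; "ft_torque": the same for the moment, N m; "finger_gap": finger opening in m.
Only numpy, scipy, OpenCV 4.12 (cv2) and the standard library are available. Lean on these libraries where they do the work, as an engineer would, in place of code of your own. Each camera call takes 0.05 s, during which the arm holds its last target.

## Task

Move the four bare wooden balls from the tray to the drying carrier so that each of its four empty wells holds exactly one ball, lowering each ball into its well and letting go there rather than dropping or throwing it. The two turquoise balls are still wet: neither the robot nor a bare ball may touch them, and they stay in their wells. Leave the paint jar, glue bottle and water cup standing where they are.

Things in the scene. Friction and masses are not known exactly. Their poses are not given: they have to be found in the camera images.
- raw_a: Plain turned ball of bare pale wood, diameter 60 mm, about 80 g (50 to 115 g); origin at its centre. Starts lying loose on the tray floor (centre 36 mm above the table); it rolls easily if nudged. The four bare balls are interchangeable.
- raw_b: Plain turned ball of bare pale wood, diameter 60 mm, about 80 g (50 to 115 g); origin at its centre. Starts lying loose on the tray floor (centre 36 mm above the table); it rolls easily if nudged. The four bare balls are interchangeable.
- raw_c: Plain turned ball of bare pale wood, diameter 60 mm, about 80 g (50 to 115 g); origin at its centre. Starts lying loose on the tray floor (centre 36 mm above the table); it rolls easily if nudged. The four bare balls are interchangeable.
- raw_d: Plain turned ball of bare pale wood, diameter 60 mm, about 80 g (50 to 115 g); origin at its centre. Starts lying loose on the tray floor (centre 36 mm above the table); it rolls easily if nudged. The four bare balls are interchangeable.
- wet_0: Ball of the same size (60 mm), painted turquoise and still wet, sitting in well_0 of the carrier; origin at its centre. Not to be touched.
- wet_1: Ball of the same size (60 mm), painted turquoise and still wet, sitting in well_4 of the carrier; origin at its centre. Not to be touched.
- well_0 (a point): Well 0 of the carrier, at (-90, -45) mm in the carrier's frame: a round hole of 38 mm diameter in which a ball sits. The point is where the centre of a seated ball lies: 41 mm above the table, 23 mm above the board's top face. Taken by a wet painted ball.
- well_1 (a point): Well 1 of the carrier, at (0, -45) mm in the carrier's frame: a round hole of 38 mm diameter in which a ball sits. The point is where the centre of a seated ball lies: 41 mm above the table, 23 mm above the board's top face. Empty at the start.
- well_2 (a point): Well 2 of the carrier, at (90, -45) mm in the carrier's frame: a round hole of 38 mm diameter in which a ball sits. The point is where the centre of a seated ball lies: 41 mm above the table, 23 mm above the board's top face. Empty at the start.
- well_3 (a point): Well 3 of the carrier, at (-90, 45) mm in the carrier's frame: a round hole of 38 mm diameter in which a ball sits. The point is where the centre of a seated ball lies: 41 mm above the table, 23 mm above the board's top face. Empty at the start.
- well_4 (a point): Well 4 of the carrier, at (0, 45) mm in the carrier's frame: a round hole of 38 mm diameter in which a ball sits. The point is where the centre of a seated ball lies: 41 mm above the table, 23 mm above the board's top face. Taken by a wet painted ball.
- well_5 (a point): Well 5 of the carrier, at (90, 45) mm in the carrier's frame: a round hole of 38 mm diameter in which a ball sits. The point is where the centre of a seated ball lies: 41 mm above the table, 23 mm above the board's top face. Empty at the start.
- carrier: Drying carrier, fixed: a dark brown wooden board 270 x 180 x 18 mm lying on the table, with six holes (3 along its x by 2 along its y, 90 mm apart) and a blue rail 12 mm thick, 28 mm high along each short end (at x = +-141 mm). Origin under its centre at table height, x along its length. It may be turned any way round, left or right of the robot.
- tray: Open grey-painted tray, fixed, holding the bare balls: outside 292 (its x) x 262 (its y) x 30 mm high, walls 6 mm thick, floor top 6 mm above the table. Origin under its centre at table height. It stands on the side opposite the carrier.
- jar: Blue paint jar with black lid, diameter 44 mm, 70 mm tall, loose, standing in the tray among the balls; origin at the centre of its underside. Bystander.
- glue: White glue bottle with red cap, diameter 60 mm, 170 mm tall, loose, standing on the table beyond and between tray and carrier; origin at the centre of its underside. Bystander.
- cup: Empty grey water cup, 60 mm across the rim, 85 mm tall, loose, standing on the table between tray and carrier, on the robot's side; origin at the centre of its underside. Bystander.
There are look-alikes about, which are no part of the job. Leave any green or yellow look-alike of the raw_a alone.

How it is judged:
By the outcome, as a careful person would: the job done as asked, in the order asked, and still so for the second after the job is handed in, with the robot touching nothing.
It also fails if it takes over 72 s, if anything falls off the work surface, if the arm or the gripper's body presses on something with over 40 N, if the wrist force passes 120 N, or if a joint passes its speed limit or range.

## Working session

There is one attempt and no reset: what is moved stays moved. The work goes in short steps, Python scripts to look and compute and a tool call to move; the robot and the scene stay as the last step left them, time stands still between calls to the robot, and variables do not carry over. Pictures are saved under pics/ and viewed, and the job is handed in when it is done.

Besides the shell and the picture viewer there is one more tool, called after "Request:" by a JSON object that holds its "method" and its "body". arm_command: Moves the arm, as the interface text tells. Its arguments: {"type":"object","properties":{"motion":{"type":"array","items":{"type":"object","properties":{"x":{"type":"number"},"y":{"type":"number"},"z":{"type":"number"},"rx":{"type":"number"},"ry":{"type":"number"},"rz":{"type":"number"},"hand":{"type":"number"}}}},"force":{"type":"number"}},"required":["motion"]}

```bash
mkdir -p pics; cat > h.py <<'E'
import numpy as np, cv2
from workcell import get_state, viewer, hand_in, finder, env
def shot(name,fn=None):
    p=viewer.read_camera(name)
    if fn: cv2.imwrite('pics/'+fn,cv2.cvtColor(p['image'],cv2.COLOR_RGB2BGR))
    return p
def RT(p):
    R,_=cv2.Rodrigues(np.array(p['rvec'],float)); return R,np.array(p['tvec'],float).ravel()
def ray(p,uv):
    K=np.array(p['intrinsics']);k=float(p['k1'])
    d=np.array([(uv[0]-K[0,2])/K[0,0],(uv[1]-K[1,2])/K[1,1]])
    s=d.copy()
    for _ in range(20): s=d/(1+k*(s@s))
    R,t=RT(p); return -R.T@t, R.T@np.array([s[0],s[1],1])
def atz(p,uv,z):
    c,d=ray(p,uv); return c+d*(z-c[2])/d[2]
def proj(p,X):
    R,t=RT(p);c=R@np.array(X)+t;s=c[:2]/c[2];s=s*(1+float(p['k1'])*(s@s));K=np.array(p['intrinsics'])
    return [K[0,0]*s[0]+K[0,2],K[1,1]*s[1]+K[1,2]]
def cloud(p):
    z=p['z_map'];v,u=np.mgrid[:420,:560];K=np.array(p['intrinsics'],float)
    pts=np.stack([u.ravel(),v.ravel()],1).astype(float)
    d=np.stack([(pts[:,0]-K[0,2])/K[0,0],(pts[:,1]-K[1,2])/K[1,1]],1);s=d.copy();k=float(p['k1'])
    for _ in range(20): s=d/(1+k*(s**2).sum(1,keepdims=True))
    R,t=RT(p);Z=z.ravel()[:,None]
    c=np.hstack([s*Z,Z]);X=(c-t)@R
    X[Z[:,0]==0]=np.nan
    return X.reshape(420,560,3)
def sphere(P,r=0.03):
    P=P[np.isfinite(P).all(1)]
    from scipy.optimize import least_squares
    c0=np.median(P,0)-[0,0,0.02]
    f=least_squares(lambda c:np.linalg.norm(P-c,axis=1)-r,c0,loss='soft_l1',f_scale=0.002)
    return f.x,np.median(abs(f.fun))
E
python3 - <<'E'
from h import *
s=get_state();print(s)
for n in('top','side'):
    p=shot(n,n+'0.png');R,t=RT(p);print(n,p['k1'],-R.T@t)
    X=cloud(p)
    for q in('raw_a','wet_0','jar','glue','cup','carrier','tray','well_1'):
        for m in finder.masks_of(p,q):
            P=X[m['region']];o=''
            if q in('raw_a','wet_0'):o=sphere(P)
            print(q,round(m['score'],2),np.round(m['at']),m['region'].sum(),np.round(atz(p,m['at'],.04),3),np.round(np.nanmedian(P,0),3),o)
E
```

```text
{'clock': 0.0, 'joint_pos': array([ 1.00938114e+00,  3.14030369e-01,  4.49686678e-02,  1.30359909e+00,
       -1.00616147e-05,  1.43122302e+00]), 'qvel': array([ 2.01122444e-03,  6.99752607e-04,  3.05623195e-05,  2.96828467e-03,
       -1.19899246e-03, -1.36904446e-03]), 'tau': array([-1.29511362e-03, -4.80633116e+01,  2.98530811e+01,  1.95570441e-02,
       -3.32066011e-04,  2.16820524e-05]), 'tcp_pos': array([0.23514895, 0.52415324, 0.23038761]), 'orientation': array([-3.15368181e-04,  2.09360427e-01,  9.77838096e-01, -8.77282705e-04]), 'wrist_force': array([-0.04744273,  0.10409927, -1.2445864 ]), 'ft_torque': array([-0.03261699, -0.00496605, -0.00021524]), 'finger_gap': 0.0854327106795379}
top -0.11200877312855673 [ 0.42811078 -0.07705613  1.08975788]
raw_a 0.93 [350. 205.] 377 [ 0.587 -0.292  0.04 ] [ 0.589 -0.291  0.057] (array([ 0.59141193, -0.29646203,  0.03606081]), np.float64(0.0008526653005853924))
raw_a 0.88 [416. 257.] 384 [ 0.446 -0.473  0.04 ] [ 0.446 -0.467  0.051] (array([ 0.44704179, -0.47378369,  0.0301907 ]), np.float64(0.0010207533696533246))
raw_a 0.77 [333. 232
[... 2629 characters left out ...]
8. 320.] 1047 [ 0.44  -0.322  0.04 ] [ 0.439 -0.333  0.052] 
glue 0.7 [325. 190.] 1366 [0.722 0.052 0.04 ] [ 0.688 -0.025  0.084] 
cup 0.71 [235. 317.] 1001 [ 0.436 -0.315  0.04 ] [ 0.438 -0.333  0.053] 
cup 0.64 [272. 284.] 801 [ 0.514 -0.252  0.04 ] [ 0.51  -0.258  0.051] 
cup 0.6 [226. 211.] 1020 [0.465 0.01  0.04 ] [ 0.46  -0.022  0.057] 
carrier 0.55 [245. 173.] 3290 [0.54  0.187 0.04 ] [0.549 0.213 0.017] 
carrier 0.26 [321. 297.] 847 [ 0.592 -0.304  0.04 ] [ 0.586 -0.312  0.052] 
tray 0.77 [267. 304.] 12960 [ 0.495 -0.297  0.04 ] [ 0.503 -0.278  0.006] 
tray 0.41 [246. 177.] 3155 [0.54 0.16 0.04] [0.552 0.214 0.017] 
well_1 0.97 [248. 175.] 3158 [0.547 0.171 0.04 ] [0.555 0.213 0.017]
```

View pics/top0.png

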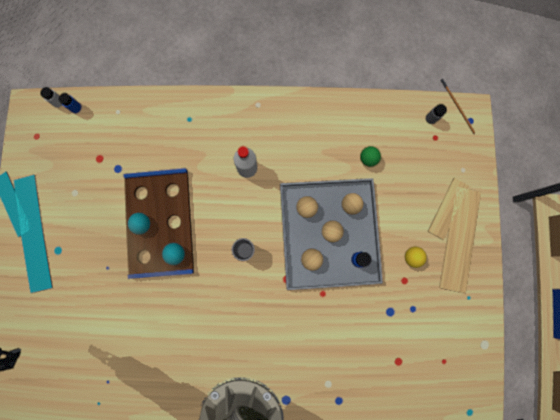

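View pics/side0.png

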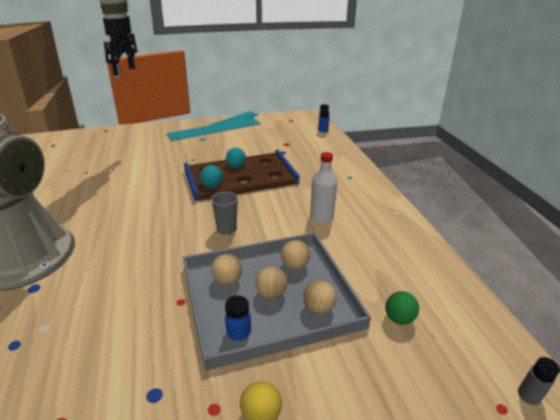

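The top view shows the carrier on the left, with turquoise balls at (138,223) and (173,253). The four bare balls in the tray are at (307,207), (352,204), (333,232) and (313,260). The green (371,156) and yellow (416,257) look-alikes lie outside the tray. Next I work out the wells and the tray pose.

```bash
cat >> h.py <<'E'
w0=np.array([.4475,.1868]);w4=np.array([.5277,.2855])
d=w4-w0;th=np.arctan2(d[1],d[0])-np.pi/4
Rc=np.array([[np.cos(th),-np.sin(th)],[np.sin(th),np.cos(th)]])
cc=(w0+w4)/2-Rc@np.array([-.045,0])
W={i:cc+Rc@np.array([(-.09,0,.09)[i%3],(-.045,.045)[i//3]]) for i in range(6)}
def mv(x,y,z,phi=None):
    """shift in tool mm, rz deg, from measured pose; phi: jaw angle deg in world (mod 180)"""
    from scipy.spatial.transform import Rotation as Ro
    s=get_state();q=s['orientation'];R=Ro.from_quat(np.r_[q[1:],q[0]]).as_matrix()
    v=R.T@(np.array([x,y,z])-s['tcp_pos'])*1000
    cur=np.degrees(np.arctan2(R[1,1],R[0,1]));rz=0
    if phi is not None:
        dphi=(phi-cur+90)%180-90; rz=-dphi
    print('shift',np.round(v,1),'rz',round(rz,1),'| cur jaw',round(cur,1),'tcp',np.round(s['tcp_pos'],4),'tilt z',np.round(R[:,2],3),'t',s['clock'])
E
python3 - <<'E'
from h import *
print(np.degrees(th),cc,{k:np.round(v,4) for k,v in W.items()})
p=shot('top');X=cloud(p);im=cv2.cvtColor(p['image'],cv2.COLOR_RGB2BGR)
for i in W: cv2.circle(im,tuple(int(round(a)) for a in proj(p,[*W[i],.018])),8,(0,0,255),1)
m=[m for m in finder.masks_of(p,'tray')][0]['region']
m=cv2.dilate(m.astype('uint8'),np.ones((5,5)))>0
Z=X[...,2]
for nm,mask in(('tray',m&(Z>.024)&(Z<.034)),):
    P=X[mask][:,:2]; hull=cv2.convexHull(P.astype('float32'));r=cv2.minAreaRect(hull);print(nm,r,cv2.boxPoints(r))
hm=(Z>.003)&(Z<.035)&(X[...,1]>.1)&(X[...,1]<.4)&(X[...,0]>.3)&(X[...,0]<.8)
print('carr',cv2.minAreaRect(X[hm][:,:2].astype('float32')))
for lo,hi,c in((.08,.3,'jarcupglue'),):
    for n,(a,b) in {'jar':(.438,-.315),'cup':(.46,.005),'glue':(.69,0)}.items():
        s=(np.hypot(X[...,0]-a,X[...,1]-b)<.07)&(Z>.05); P=X[s];print(n,P.min(0),P.max(0))
cv2.imwrite('pics/w.png',cv2.resize(im[140:300,90:400],None,fx=2.5,fy=2.5))
E
```

```text
5.90395575335076 [0.53236131 0.24077875] {0: array([0.4475, 0.1868]), 1: array([0.537, 0.196]), 2: array([0.6265, 0.2053]), 3: array([0.4382, 0.2763]), 4: array([0.5277, 0.2855]), 5: array([0.6173, 0.2948])}
tray ((0.5111565589904785, -0.24019339680671692), (0.2945893406867981, 0.264047235250473), 3.9389281272888184) [[ 0.35514075 -0.11859977]
 [ 0.37327892 -0.38202327]
 [ 0.6671724  -0.36178702]
 [ 0.6490342  -0.09836352]]
carr ((0.5496400594711304, 0.24999994039535522), (0.2996082901954651, 0.49864912033081055), 89.946044921875)
jar [ 0.42089456 -0.33749647  0.05033281] [ 0.45757237 -0.29803146  0.08165122]
cup [ 0.43301336 -0.03324943  0.05055868] [0.48958137 0.02371197 0.08969424]
glue [ 0.66582747 -0.03449981  0.05225634] [0.72199918 0.02280795 0.17444872]
```

View pics/w.png

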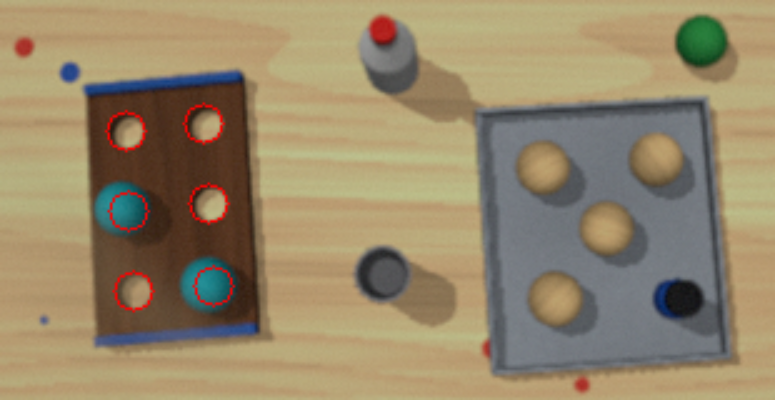

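```bash
python3 -c "
from h import *
mv(.5805,-.172,.15,125)"
```

```text
shift [-600.  -494.4   81.3] rz -59.2 | cur jaw 65.8 tcp [0.2354 0.5246 0.2313] tilt z [ 0.  0. -1.] t 1.0
```

Request:
{"method": "arm_command", "body": {"motion": [{"x": -600,"y": -494,"z": 20,"rz": -59,"hand": -1},{"x": -600,"y": -494,"z": 20,"rz": -59,"hand": -1},{"x": -600,"y": -494,"z": 20,"rz": -59,"hand": -1},{"x": -600,"y": -494,"z": 20,"rz": -59,"hand": -1},{"x": -600,"y": -494,"z": 20,"rz": -59,"hand": -1},{"x": -600,"y": -494,"z": 20,"rz": -59,"hand": -1},{"x": -600,"y": -494,"z": 20,"rz": -59,"hand": -1},{"x": -600,"y": -494,"z": 20,"rz": -59,"hand": -1},{"x": -600,"y": -494,"z": 20,"rz": -59,"hand": -1},{"x": -600,"y": -494,"z": 20,"rz": -59,"hand": -1}]}}

```text
invalid input at $.motion[0]: expected keys x, y, z, rx, ry, rz, hand
```

```bash
python3 -c "
from h import *
mv(.5805,-.172,.09,125)"
```

```text
shift [-600.  -494.4  141.3] rz -59.2 | cur jaw 65.8 tcp [0.2354 0.5246 0.2313] tilt z [ 0.  0. -1.] t 1.0
```

Request:
{"method": "arm_command", "body": {"motion": [{"x": -600,"y": -494,"z": 20,"rx": 0,"ry": 0,"rz": -59,"hand": -1},{"x": -600,"y": -494,"z": 20,"rx": 0,"ry": 0,"rz": -59,"hand": -1},{"x": -600,"y": -494,"z": 20,"rx": 0,"ry": 0,"rz": -59,"hand": -1},{"x": -600,"y": -494,"z": 20,"rx": 0,"ry": 0,"rz": -59,"hand": -1},{"x": -600,"y": -494,"z": 20,"rx": 0,"ry": 0,"rz": -59,"hand": -1},{"x": -600,"y": -494,"z": 20,"rx": 0,"ry": 0,"rz": -59,"hand": -1},{"x": -600,"y": -494,"z": 20,"rx": 0,"ry": 0,"rz": -59,"hand": -1},{"x": -600,"y": -494,"z": 20,"rx": 0,"ry": 0,"rz": -59,"hand": -1},{"x": -600,"y": -494,"z": 20,"rx": 0,"ry": 0,"rz": -59,"hand": -1},{"x": -600,"y": -494,"z": 20,"rx": 0,"ry": 0,"rz": -59,"hand": -1}]}}

```text
clock: 2.25
tcp_pos: [0.4956, 0.0014, 0.2167]
orientation: [0.001, -0.299, 0.954, -0.0]
wrist_force: [1.7, 0.6, -0.3]
finger_gap: 0.0853
```

```bash
python3 -c "
from h import *
mv(.5805,-.172,.09,125)"
```

```text
shift [  29.5 -190.8  126.7] rz -0.2 | cur jaw 124.8 tcp [0.4956 0.0014 0.2167] tilt z [ 0.001  0.    -1.   ] t 2.25
```

Request:
{"method": "arm_command", "body": {"motion": [{"x": 29,"y": -190,"z": 70,"rx": 0,"ry": 0,"rz": 0,"hand": -1},{"x": 29,"y": -190,"z": 70,"rx": 0,"ry": 0,"rz": 0,"hand": -1},{"x": 29,"y": -190,"z": 70,"rx": 0,"ry": 0,"rz": 0,"hand": -1},{"x": 29,"y": -190,"z": 70,"rx": 0,"ry": 0,"rz": 0,"hand": -1},{"x": 29,"y": -190,"z": 70,"rx": 0,"ry": 0,"rz": 0,"hand": -1},{"x": 29,"y": -190,"z": 70,"rx": 0,"ry": 0,"rz": 0,"hand": -1}]}}

```text
clock: 3.0
tcp_pos: [0.5792, -0.1676, 0.1471]
orientation: [0.0, -0.3, 0.954, 0.0]
wrist_force: [-0.3, 0.6, 0.6]
finger_gap: 0.0849
```

```bash
python3 -c "
from h import *
mv(.5805,-.172,.012,125)"
```

```text
shift [  1.5  -4.3 135.1] rz -0.1 | cur jaw 124.9 tcp [ 0.5792 -0.1676  0.1471] tilt z [ 0.  0. -1.] t 3.0
```

Request:
{"method": "arm_command", "body": {"motion": [{"x": 1.5,"y": -4.5,"z": 40,"rx": 0,"ry": 0,"rz": 0,"hand": -1},{"x": 1.5,"y": -4.5,"z": 80,"rx": 0,"ry": 0,"rz": 0,"hand": -1},{"x": 1.5,"y": -4.5,"z": 115,"rx": 0,"ry": 0,"rz": 0,"hand": -1},{"x": 1.5,"y": -4.5,"z": 135,"rx": 0,"ry": 0,"rz": 0,"hand": -1},{"x": 1.5,"y": -4.5,"z": 135,"rx": 0,"ry": 0,"rz": 0,"hand": -1},{"x": 1.5,"y": -4.5,"z": 135,"rx": 0,"ry": 0,"rz": 0,"hand": 1},{"x": 1.5,"y": -4.5,"z": 135,"rx": 0,"ry": 0,"rz": 0,"hand": 1},{"x": 1.5,"y": -4.5,"z": 135,"rx": 0,"ry": 0,"rz": 0,"hand": 1},{"x": 1.5,"y": -4.5,"z": 135,"rx": 0,"ry": 0,"rz": 0,"hand": 1}], "force": 30}}

```text
clock: 4.12
tcp_pos: [0.582, -0.1735, 0.0135]
orientation: [0.001, -0.299, 0.954, -0.001]
wrist_force: [-0.4, 1.9, 7.1]
finger_gap: 0.0588
```

```bash
python3 -c "
from h import *
shot('side','s1.png')
mv(*W[5],.17,125)"
```

```text
shift [-296.9  363.9 -156.5] rz -0.1 | cur jaw 124.9 tcp [ 0.582  -0.1735  0.0135] tilt z [ 0.003 -0.    -1.   ] t 4.175
```

View pics/s1.png

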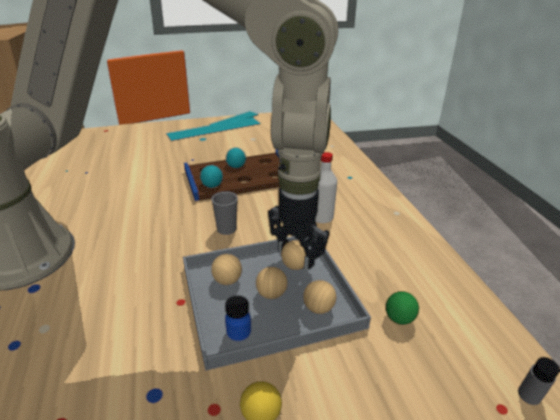

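The gripper holds the first ball at (295,255), clear of the walls. Next I lift it and route around the glue.

```bash
python3 -c "
from h import *
mv(.52,-0.05,.19,125)
mv(.52,0.1,.19,125)
mv(*W[5],.19,125)"
```

```text
shift [ -20.1  136.5 -176.7] rz -0.1 | cur jaw 124.9 tcp [ 0.582  -0.1735  0.0135] tilt z [ 0.003 -0.    -1.   ] t 4.175
shift [-105.8  259.6 -176.7] rz -0.1 | cur jaw 124.9 tcp [ 0.582  -0.1735  0.0135] tilt z [ 0.003 -0.    -1.   ] t 4.175
shift [-296.9  363.9 -176.5] rz -0.1 | cur jaw 124.9 tcp [ 0.582  -0.1735  0.0135] tilt z [ 0.003 -0.    -1.   ] t 4.175
```

Request:
{"method": "arm_command", "body": {"motion": [{"x": 0,"y": 0,"z": -20,"rx": 0,"ry": 0,"rz": 0,"hand": 1},{"x": 0,"y": 0,"z": -60,"rx": 0,"ry": 0,"rz": 0,"hand": 1},{"x": 0,"y": 0,"z": -110,"rx": 0,"ry": 0,"rz": 0,"hand": 1},{"x": 0,"y": 0,"z": -160,"rx": 0,"ry": 0,"rz": 0,"hand": 1},{"x": 0,"y": 0,"z": -175,"rx": 0,"ry": 0,"rz": 0,"hand": 1}]}}

```text
clock: 4.8
tcp_pos: [0.5828, -0.1745, 0.1912]
orientation: [0.003, -0.299, 0.954, -0.002]
wrist_force: [0.3, -0.0, -1.3]
finger_gap: 0.0587
```

```bash
python3 -c "
from h import *
p=shot('side','s2.png');
X=cloud(p);print([ (sphere(X[m['region']]),m['at']) for m in finder.masks_of(p,'raw_a')])
mv(.52,-0.05,.19,125)
mv(.52,0.1,.19,125)
mv(*W[5],.19,125)"
```

```text
[((array([ 0.59192056, -0.29637114,  0.03502104]), np.float64(0.0005966381828893808)), [319.0, 300.1]), ((array([ 0.51492093, -0.24160921,  0.03469751]), np.float64(0.0005394732303290687)), [273.3, 283.9]), ((array([ 0.72889482, -0.35139668,  0.02924274]), np.float64(0.0005744821533051926)), [403.2, 305.6]), ((array([ 0.4389133 , -0.18586074,  0.03449272]), np.float64(0.0006323220647863163)), [228.0, 268.6]), ((array([ 0.44749641, -0.47238463,  0.02905606]), np.float64(0.0005251161377325085)), [258.5, 400.9]), ((array([ 0.58208026, -0.17356183,  0.21266158]), np.float64(0.0005456343711184759)), [299.1, 177.5])]
shift [-20.  137.4  -1.7] rz -0.2 | cur jaw 124.8 tcp [ 0.5821 -0.1742  0.1888] tilt z [ 0.004 -0.002 -1.   ] t 4.9
shift [-105.6  260.5   -1.9] rz -0.2 | cur jaw 124.8 tcp [ 0.5821 -0.1742  0.1888] tilt z [ 0.004 -0.002 -1.   ] t 4.9
shift [-296.7  364.8   -1.9] rz -0.2 | cur jaw 124.8 tcp [ 0.5821 -0.1742  0.1888] tilt z [ 0.004 -0.002 -1.   ] t 4.9
```

View pics/s2.png

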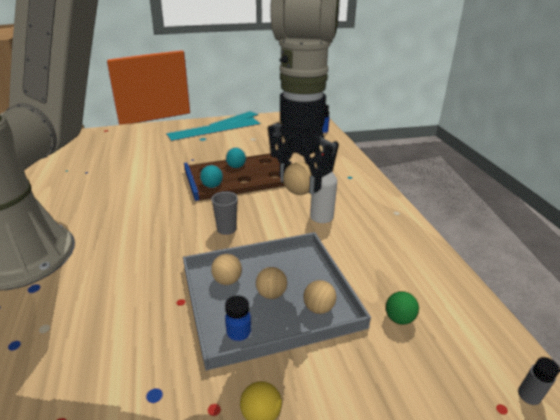

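The ball at (298,178) is held 24 mm behind the TCP and nothing else has moved. Now I traverse.

Request:
{"method": "arm_command", "body": {"motion": [{"x": -20,"y": 137,"z": 0,"rx": 0,"ry": 0,"rz": 0,"hand": 1},{"x": -20,"y": 137,"z": 0,"rx": 0,"ry": 0,"rz": 0,"hand": 1},{"x": -20,"y": 137,"z": 0,"rx": 0,"ry": 0,"rz": 0,"hand": 1},{"x": -105,"y": 260,"z": 0,"rx": 0,"ry": 0,"rz": 0,"hand": 1},{"x": -105,"y": 260,"z": 0,"rx": 0,"ry": 0,"rz": 0,"hand": 1},{"x": -105,"y": 260,"z": 0,"rx": 0,"ry": 0,"rz": 0,"hand": 1},{"x": -297,"y": 365,"z": 0,"rx": 0,"ry": 0,"rz": 0,"hand": 1},{"x": -297,"y": 365,"z": 0,"rx": 0,"ry": 0,"rz": 0,"hand": 1},{"x": -297,"y": 365,"z": 0,"rx": 0,"ry": 0,"rz": 0,"hand": 1},{"x": -297,"y": 365,"z": 0,"rx": 0,"ry": 0,"rz": 0,"hand": 1}]}}

```text
clock: 6.15
tcp_pos: [0.617, 0.2981, 0.1836]
orientation: [-0.001, -0.3, 0.954, -0.0]
wrist_force: [0.4, -0.2, -0.2]
finger_gap: 0.0588
```

```bash
python3 -c "
from h import *
mv(*W[5],.09,125)"
```

```text
shift [ 1.5 -2.8 93.6] rz -0.1 | cur jaw 124.9 tcp [0.617  0.2981 0.1836] tilt z [-0.002 -0.001 -1.   ] t 6.15
```

Request:
{"method": "arm_command", "body": {"motion": [{"x": 0,"y": 0,"z": 40,"rx": 0,"ry": 0,"rz": 0,"hand": 1},{"x": 0,"y": 0,"z": 90,"rx": 0,"ry": 0,"rz": 0,"hand": 1},{"x": 0,"y": 0,"z": 110,"rx": 0,"ry": 0,"rz": 0,"hand": 1},{"x": 0,"y": 0,"z": 110,"rx": 0,"ry": 0,"rz": 0,"hand": 1}]}}

```text
clock: 6.65
tcp_pos: [0.6142, 0.2944, 0.0721]
orientation: [-0.004, -0.299, 0.954, -0.0]
wrist_force: [0.2, -0.6, 0.2]
finger_gap: 0.0589
```

```bash
python3 -c "
from h import *
p=shot('side');
X=cloud(p);print([ (sphere(X[m['region']]),m['at']) for m in finder.masks_of(p,'raw_a')])
p=shot('top','t3.png');
X=cloud(p);print([ (sphere(X[m['region']]),m['at']) for m in finder.masks_of(p,'raw_a')])
mv(*W[5],.018,125)"
```

```text
[((array([ 0.51479676, -0.24144838,  0.03478021]), np.float64(0.000495984176922178)), [271.3, 285.7]), ((array([ 0.43887569, -0.18578401,  0.03449488]), np.float64(0.0006786821853171643)), [226.4, 268.1]), ((array([0.6131772 , 0.29513299, 0.09410459]), np.float64(0.0010706250608441131)), [262.8, 134.7]), ((array([ 0.44746013, -0.47249004,  0.02908885]), np.float64(0.000513129776632662)), [258.6, 401.9]), ((array([ 0.59185397, -0.29636255,  0.03497384]), np.float64(0.000604825598345609)), [319.4, 297.2]), ((array([ 0.72908885, -0.35145074,  0.02934116]), np.float64(0.0005968018513231171)), [402.0, 304.9])]
[((array([0.61625121, 0.29492355, 0.09787532]), np.float64(0.0009341251947823093)), [132.6, 195.2]), ((array([ 0.44708838, -0.47375167,  0.03005462]), np.float64(0.0010276088667680334)), [416.1, 257.0]), ((array([ 0.72760942, -0.35325429,  0.02930409]), np.float64(0.001079181397633357)), [373.1, 154.6]), ((array([ 0.59165536, -0.29638942,  0.03579879]), np.float64(0.0008403172343370915)), [351.5, 205.1]), ((array([ 0.51494821, -0.24078002,  0.03593323]), np.float64(0.0007679085343387584)), [333.2, 230.0]), ((array([ 0.43778676, -0.18509105,  0.03574247]), np.float64(0.0007652014232754252)), [310.9, 260.1])]
shift [ 0.8 -0.7 59.7] rz -0.2 | cur jaw 124.8 tcp [0.6174 0.2958 0.0777] tilt z [ 0.002  0.001 -1.   ] t 6.85
```

View pics/t3.png

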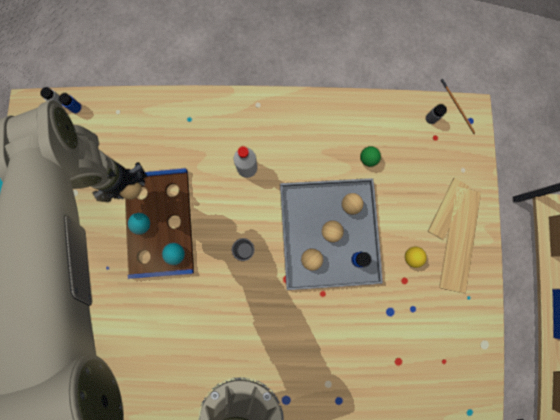

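The held ball hovers over well 5 at about (135,192), within 1 mm. I lower it and release.

Request:
{"method": "arm_command", "body": {"motion": [{"x": 1,"y": -1,"z": 25,"rx": 0,"ry": 0,"rz": 0,"hand": 1},{"x": 1,"y": -1,"z": 45,"rx": 0,"ry": 0,"rz": 0,"hand": 1},{"x": 1,"y": -1,"z": 58,"rx": 0,"ry": 0,"rz": 0,"hand": 1},{"x": 1,"y": -1,"z": 60,"rx": 0,"ry": 0,"rz": 0,"hand": 1},{"x": 1,"y": -1,"z": 60,"rx": 0,"ry": 0,"rz": 0,"hand": 1},{"x": 1,"y": -1,"z": 60,"rx": 0,"ry": 0,"rz": 0,"hand": -0.65},{"x": 1,"y": -1,"z": 60,"rx": 0,"ry": 0,"rz": 0,"hand": -0.65},{"x": 1,"y": -1,"z": 60,"rx": 0,"ry": 0,"rz": 0,"hand": -0.65}]}}

```text
clock: 7.85
tcp_pos: [0.6158, 0.2944, 0.0163]
orientation: [-0.0, -0.299, 0.954, 0.0]
wrist_force: [-0.6, -1.1, 0.1]
finger_gap: 0.0703
```

```bash
python3 -c "
from h import *
mv(*W[5],.12,125)
mv(.52,0.1,.15,60)
mv(.4385,-.1855,.15,60)"
```

```text
shift [  -1.4   -0.5 -103.7] rz -0.2 | cur jaw 124.8 tcp [0.6158 0.2944 0.0163] tilt z [-0.  0. -1.] t 7.85
shift [ 189.7 -104.8 -133.7] rz 64.8 | cur jaw 124.8 tcp [0.6158 0.2944 0.0163] tilt z [-0.  0. -1.] t 7.85
shift [ 419.7 -292.6 -133.7] rz 64.8 | cur jaw 124.8 tcp [0.6158 0.2944 0.0163] tilt z [-0.  0. -1.] t 7.85
```

Request:
{"method": "arm_command", "body": {"motion": [{"x": 0,"y": 0,"z": -25,"rx": 0,"ry": 0,"rz": 0,"hand": -0.65},{"x": 0,"y": 0,"z": -75,"rx": 0,"ry": 0,"rz": 0,"hand": -0.65},{"x": 0,"y": 0,"z": -130,"rx": 0,"ry": 0,"rz": 0,"hand": -0.65},{"x": 420,"y": -293,"z": -145,"rx": 0,"ry": 0,"rz": 65,"hand": -1},{"x": 420,"y": -293,"z": -145,"rx": 0,"ry": 0,"rz": 65,"hand": -1},{"x": 420,"y": -293,"z": -145,"rx": 0,"ry": 0,"rz": 65,"hand": -1},{"x": 420,"y": -293,"z": -145,"rx": 0,"ry": 0,"rz": 65,"hand": -1},{"x": 420,"y": -293,"z": -145,"rx": 0,"ry": 0,"rz": 65,"hand": -1},{"x": 420,"y": -293,"z": -145,"rx": 0,"ry": 0,"rz": 65,"hand": -1},{"x": 420,"y": -293,"z": -145,"rx": 0,"ry": 0,"rz": 65,"hand": -1}]}}

```text
clock: 9.1
tcp_pos: [0.4637, -0.1176, 0.1595]
orientation: [0.0, 0.261, 0.965, 0.0]
wrist_force: [0.1, -0.9, 0.1]
finger_gap: 0.0851
```

```bash
python3 -c "
from h import *
p=shot('side','s4.png');
X=cloud(p);print([ (sphere(X[m['region']]),m['at']) for q in ('raw_a','wet_0') for m in finder.masks_of(p,q)])
mv(.4385,-.1855,.14,60)"
```

```text
[((array([ 0.59201177, -0.29647269,  0.03504125]), np.float64(0.0006327092885367661)), [317.7, 300.4]), ((array([0.61771091, 0.29488377, 0.04055737]), np.float64(0.001172016706236366)), [268.8, 151.3]), ((array([ 0.72897947, -0.35145022,  0.02935621]), np.float64(0.0006352279573236183)), [403.1, 307.4]), ((array([ 0.44745278, -0.47241991,  0.02897695]), np.float64(0.0005179973867667359)), [259.4, 401.7]), ((array([ 0.51496291, -0.24149366,  0.0348697 ]), np.float64(0.0005459041801400537)), [271.4, 282.3]), ((array([ 0.43879534, -0.18572804,  0.03448109]), np.float64(0.0006923426519161238)), [224.6, 266.5])]
shift [-12.3 -70.4  19.4] rz -0.5 | cur jaw 59.5 tcp [ 0.4637 -0.1186  0.1594] tilt z [ 0.001 -0.    -1.   ] t 9.25
```

View pics/s4.png

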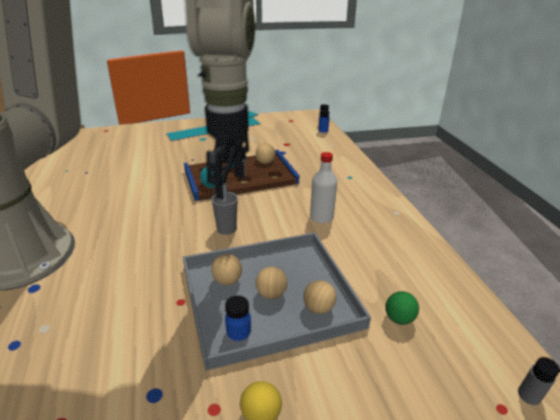

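Ball 1 sits in well 5 at (267,152), with a fitted height of 41 mm. Next is ball D.

Request:
{"method": "arm_command", "body": {"motion": [{"x": -12,"y": -70,"z": 20,"rx": 0,"ry": 0,"rz": 0,"hand": -1},{"x": -12,"y": -70,"z": 20,"rx": 0,"ry": 0,"rz": 0,"hand": -1},{"x": -12,"y": -70,"z": 30,"rx": 0,"ry": 0,"rz": 0,"hand": -1},{"x": -12,"y": -70,"z": 50,"rx": 0,"ry": 0,"rz": 0,"hand": -1},{"x": -12,"y": -70,"z": 50,"rx": 0,"ry": 0,"rz": 0,"hand": -1},{"x": -12,"y": -70,"z": 50,"rx": 0,"ry": 0,"rz": 0,"hand": -1}]}}

```text
clock: 10.0
tcp_pos: [0.4402, -0.1815, 0.1095]
orientation: [0.0, 0.259, 0.966, 0.0]
wrist_force: [-0.5, 0.3, 0.7]
finger_gap: 0.0853
```

```bash
python3 -c "
from h import *
mv(.4385,-.1855,.012,60)"
```

```text
shift [-0.5 -4.4 97.5] rz -0.1 | cur jaw 59.9 tcp [ 0.4402 -0.1815  0.1095] tilt z [ 0.  0. -1.] t 10.0
```

Request:
{"method": "arm_command", "body": {"motion": [{"x": 0,"y": -3,"z": 0,"rx": 0,"ry": 0,"rz": 0,"hand": -1},{"x": 0,"y": -3,"z": 40,"rx": 0,"ry": 0,"rz": 0,"hand": -1},{"x": 0,"y": -3,"z": 80,"rx": 0,"ry": 0,"rz": 0,"hand": -1},{"x": 0,"y": -3,"z": 98,"rx": 0,"ry": 0,"rz": 0,"hand": -1},{"x": 0,"y": -3,"z": 98,"rx": 0,"ry": 0,"rz": 0,"hand": -1},{"x": 0,"y": -3,"z": 98,"rx": 0,"ry": 0,"rz": 0,"hand": 1},{"x": 0,"y": -3,"z": 98,"rx": 0,"ry": 0,"rz": 0,"hand": 1},{"x": 0,"y": -3,"z": 98,"rx": 0,"ry": 0,"rz": 0,"hand": 1},{"x": 0,"y": -3,"z": 98,"rx": 0,"ry": 0,"rz": 0,"hand": 1}], "force": 30}}

```text
clock: 11.12
tcp_pos: [0.4396, -0.1856, 0.0127]
orientation: [0.002, 0.26, 0.966, -0.0]
wrist_force: [1.4, 2.2, 6.9]
finger_gap: 0.0582
```

```bash
python3 -c "
from h import *
mv(.49,0.0,.17,60)
mv(*W[3],.17,60)"
```

```text
shift [  49.1  185.9 -157.4] rz -0.2 | cur jaw 59.8 tcp [ 0.4396 -0.1856  0.0127] tilt z [ 0.003 -0.001 -1.   ] t 11.125
shift [ 232.6  398.8 -157.8] rz -0.2 | cur jaw 59.8 tcp [ 0.4396 -0.1856  0.0127] tilt z [ 0.003 -0.001 -1.   ] t 11.125
```

Request:
{"method": "arm_command", "body": {"motion": [{"x": 0,"y": 0,"z": -20,"rx": 0,"ry": 0,"rz": 0,"hand": 1},{"x": 0,"y": 0,"z": -60,"rx": 0,"ry": 0,"rz": 0,"hand": 1},{"x": 0,"y": 0,"z": -110,"rx": 0,"ry": 0,"rz": 0,"hand": 1},{"x": 0,"y": 0,"z": -160,"rx": 0,"ry": 0,"rz": 0,"hand": 1},{"x": 232,"y": 398,"z": -160,"rx": 0,"ry": 0,"rz": 0,"hand": 1},{"x": 232,"y": 398,"z": -160,"rx": 0,"ry": 0,"rz": 0,"hand": 1},{"x": 232,"y": 398,"z": -160,"rx": 0,"ry": 0,"rz": 0,"hand": 1},{"x": 232,"y": 398,"z": -160,"rx": 0,"ry": 0,"rz": 0,"hand": 1},{"x": 232,"y": 398,"z": -160,"rx": 0,"ry": 0,"rz": 0,"hand": 1},{"x": 232,"y": 398,"z": -160,"rx": 0,"ry": 0,"rz": 0,"hand": 1}]}}

```text
clock: 12.38
tcp_pos: [0.4375, 0.1918, 0.1718]
orientation: [0.001, 0.26, 0.966, 0.0]
wrist_force: [0.5, -0.4, -0.6]
finger_gap: 0.0584
```

```bash
python3 -c "
from h import *
mv(*W[3],.17,60)"
```

```text
shift [41.9 73.4  1.8] rz -0.2 | cur jaw 59.8 tcp [0.4375 0.1918 0.1718] tilt z [ 0.002 -0.    -1.   ] t 12.375
```

Request:
{"method": "arm_command", "body": {"motion": [{"x": 41,"y": 71,"z": 0,"rx": 0,"ry": 0,"rz": 0,"hand": 1},{"x": 41,"y": 71,"z": 0,"rx": 0,"ry": 0,"rz": 0,"hand": 1},{"x": 41,"y": 71,"z": 30,"rx": 0,"ry": 0,"rz": 0,"hand": 1},{"x": 41,"y": 71,"z": 60,"rx": 0,"ry": 0,"rz": 0,"hand": 1},{"x": 41,"y": 71,"z": 60,"rx": 0,"ry": 0,"rz": 0,"hand": 1},{"x": 41,"y": 71,"z": 60,"rx": 0,"ry": 0,"rz": 0,"hand": 1}]}}

```text
clock: 13.12
tcp_pos: [0.4385, 0.2715, 0.1123]
orientation: [0.0, 0.261, 0.965, 0.0]
wrist_force: [-0.5, -0.2, -0.1]
finger_gap: 0.0584
```

```bash
python3 -c "
from h import *
p=shot('side','s5.png');
X=cloud(p);print([ (sphere(X[m['region']]),m['at']) for m in finder.masks_of(p,'raw_a')])
p=shot('top','t5.png');
mv(*W[3],.018,60)"
```

```text
[((array([ 0.7290396 , -0.35143554,  0.02933545]), np.float64(0.0005743623736230649)), [401.3, 306.5]), ((array([ 0.51480926, -0.24147381,  0.03477889]), np.float64(0.0005114391426187578)), [274.4, 283.7]), ((array([ 0.59186109, -0.29640535,  0.03504633]), np.float64(0.0006043161696894402)), [319.7, 298.2]), ((array([0.61753437, 0.29505589, 0.04049524]), np.float64(0.0011632636318809828)), [267.5, 149.3]), ((array([ 0.44748713, -0.47239012,  0.02910057]), np.float64(0.000521031434286421)), [259.2, 400.5]), ((array([0.43885264, 0.27258733, 0.13411243]), np.float64(0.001103982382195931)), [203.7, 129.4])]
shift [ 3.1  3.1 94.7] rz -0.2 | cur jaw 59.8 tcp [0.439  0.272  0.1127] tilt z [ 0.002  0.001 -1.   ] t 13.275
```

View pics/s5.png

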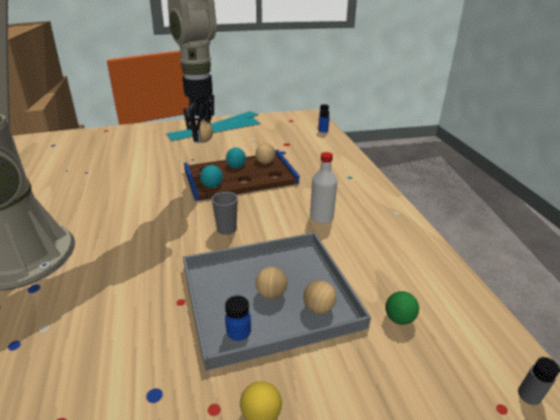

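The ball is at (204,130), about 4 mm short of well 3. I correct and descend partway, then recheck.

Request:
{"method": "arm_command", "body": {"motion": [{"x": 3,"y": 3,"z": 0,"rx": 0,"ry": 0,"rz": 0,"hand": 1},{"x": 3,"y": 3,"z": 25,"rx": 0,"ry": 0,"rz": 0,"hand": 1},{"x": 3,"y": 3,"z": 50,"rx": 0,"ry": 0,"rz": 0,"hand": 1},{"x": 3,"y": 3,"z": 60,"rx": 0,"ry": 0,"rz": 0,"hand": 1},{"x": 3,"y": 3,"z": 60,"rx": 0,"ry": 0,"rz": 0,"hand": 1}]}}

```text
clock: 13.9
tcp_pos: [0.4365, 0.276, 0.051]
orientation: [-0.0, 0.26, 0.966, -0.0]
wrist_force: [-0.0, -0.1, -0.2]
finger_gap: 0.0586
```

```bash
python3 -c "
from h import *
mv(*W[3],.018,60)"
```

```text
shift [-1.3  1.2 33. ] rz -0.2 | cur jaw 59.8 tcp [0.4365 0.276  0.051 ] tilt z [-0.001 -0.    -1.   ] t 13.9
```

Request:
{"method": "arm_command", "body": {"motion": [{"x": -1,"y": 1,"z": 15,"rx": 0,"ry": 0,"rz": 0,"hand": 1},{"x": -1,"y": 1,"z": 28,"rx": 0,"ry": 0,"rz": 0,"hand": 1},{"x": -1,"y": 1,"z": 33,"rx": 0,"ry": 0,"rz": 0,"hand": 1},{"x": -1,"y": 1,"z": 33,"rx": 0,"ry": 0,"rz": 0,"hand": 1},{"x": -1,"y": 1,"z": 33,"rx": 0,"ry": 0,"rz": 0,"hand": -0.65},{"x": -1,"y": 1,"z": 33,"rx": 0,"ry": 0,"rz": 0,"hand": -0.65},{"x": -1,"y": 1,"z": 33,"rx": 0,"ry": 0,"rz": 0,"hand": -0.65}]}}

```text
clock: 14.78
tcp_pos: [0.4382, 0.2764, 0.0182]
orientation: [-0.0, 0.26, 0.966, 0.0]
wrist_force: [0.3, -0.5, -0.4]
finger_gap: 0.0702
```

```bash
python3 -c "
from h import *
mv(.5918,-.2964,.16,60)"
```

```text
shift [-420.6 -418.1 -141.9] rz -0.2 | cur jaw 59.8 tcp [0.4382 0.2764 0.0182] tilt z [ 0.  0. -1.] t 14.775
```

Request:
{"method": "arm_command", "body": {"motion": [{"x": 0,"y": 0,"z": -25,"rx": 0,"ry": 0,"rz": 0,"hand": -0.65},{"x": 0,"y": 0,"z": -80,"rx": 0,"ry": 0,"rz": 0,"hand": -0.65},{"x": 0,"y": 0,"z": -140,"rx": 0,"ry": 0,"rz": 0,"hand": -0.65},{"x": -420,"y": -418,"z": -142,"rx": 0,"ry": 0,"rz": 0,"hand": -1},{"x": -420,"y": -418,"z": -142,"rx": 0,"ry": 0,"rz": 0,"hand": -1},{"x": -420,"y": -418,"z": -142,"rx": 0,"ry": 0,"rz": 0,"hand": -1},{"x": -420,"y": -418,"z": -142,"rx": 0,"ry": 0,"rz": 0,"hand": -1},{"x": -420,"y": -418,"z": -142,"rx": 0,"ry": 0,"rz": 0,"hand": -1},{"x": -420,"y": -418,"z": -142,"rx": 0,"ry": 0,"rz": 0,"hand": -1},{"x": -420,"y": -418,"z": -142,"rx": 0,"ry": 0,"rz": 0,"hand": -1}]}}

```text
clock: 16.02
tcp_pos: [0.5515, -0.1484, 0.1598]
orientation: [0.0, 0.26, 0.966, 0.0]
wrist_force: [1.2, -0.3, -0.4]
finger_gap: 0.0853
```

```bash
python3 -c "
from h import *
p=shot('side');
X=cloud(p);print([ (sphere(X[m['region']]),m['at']) for m in finder.masks_of(p,'raw_a')])
mv(.5918,-.2964,.16,60)"
```

```text
[((array([ 0.72894831, -0.35138861,  0.02926365]), np.float64(0.000604600908711863)), [402.3, 306.8]), ((array([ 0.59180186, -0.29631897,  0.03501031]), np.float64(0.0006098995233573407)), [318.9, 297.1]), ((array([ 0.44746759, -0.472409  ,  0.02908145]), np.float64(0.0005205599587768013)), [261.0, 400.0]), ((array([ 0.51489022, -0.2415639 ,  0.03488771]), np.float64(0.0005425987070142267)), [272.3, 283.8]), ((array([0.4399556 , 0.2761957 , 0.04062346]), np.float64(0.0010770129345896232)), [204.3, 159.8]), ((array([0.50664402, 0.20091181, 0.01521991]), np.float64(0.0486688037428864)), [232.1, 178.0]), ((array([0.61767783, 0.29453592, 0.04056103]), np.float64(0.0009237246524343729)), [263.7, 148.1])]
shift [-106.7 -104.2   -0.2] rz -0.6 | cur jaw 59.4 tcp [ 0.5529 -0.1524  0.1594] tilt z [ 0.002 -0.002 -1.   ] t 16.125
```

Ball 2 is seated in well 3 at 41 mm. I go on to ball B.

Request:
{"method": "arm_command", "body": {"motion": [{"x": -107,"y": -103,"z": 0,"rx": 0,"ry": 0,"rz": 0,"hand": -1},{"x": -107,"y": -103,"z": 0,"rx": 0,"ry": 0,"rz": 0,"hand": -1},{"x": -107,"y": -103,"z": 0,"rx": 0,"ry": 0,"rz": 0,"hand": -1},{"x": -107,"y": -103,"z": 20,"rx": 0,"ry": 0,"rz": 0,"hand": -1},{"x": -107,"y": -103,"z": 50,"rx": 0,"ry": 0,"rz": 0,"hand": -1},{"x": -107,"y": -103,"z": 50,"rx": 0,"ry": 0,"rz": 0,"hand": -1},{"x": -107,"y": -103,"z": 50,"rx": 0,"ry": 0,"rz": 0,"hand": -1}]}}

```text
clock: 17.0
tcp_pos: [0.5923, -0.2887, 0.1105]
orientation: [0.0, 0.26, 0.966, 0.0]
wrist_force: [0.4, -0.8, 1.3]
finger_gap: 0.0855
```

```bash
python3 -c "
from h import *
mv(.5918,-.2964,.012,60)"
```

```text
shift [-3.4 -6.9 98.5] rz -0.1 | cur jaw 59.9 tcp [ 0.5923 -0.2887  0.1105] tilt z [ 0. -0. -1.] t 17.0
```

Request:
{"method": "arm_command", "body": {"motion": [{"x": -3,"y": -6,"z": 0,"rx": 0,"ry": 0,"rz": 0,"hand": -1},{"x": -3,"y": -6,"z": 15,"rx": 0,"ry": 0,"rz": 0,"hand": -1},{"x": -3,"y": -6,"z": 15,"rx": 0,"ry": 0,"rz": 0,"hand": -1}]}}

```text
clock: 17.38
tcp_pos: [0.5906, -0.2953, 0.0931]
orientation: [-0.001, 0.26, 0.966, 0.0]
wrist_force: [-0.2, 1.1, 0.6]
finger_gap: 0.0852
```

```bash
python3 -c "
from h import *
mv(.5918,-.2964,.012,60)"
```

```text
shift [-1.8 -0.3 81.1] rz -0.2 | cur jaw 59.8 tcp [ 0.5906 -0.2953  0.0931] tilt z [-0.002  0.002 -1.   ] t 17.375
```

Request:
{"method": "arm_command", "body": {"motion": [{"x": -1,"y": 0,"z": 35,"rx": 0,"ry": 0,"rz": 0,"hand": -1},{"x": -1,"y": 0,"z": 65,"rx": 0,"ry": 0,"rz": 0,"hand": -1},{"x": -1,"y": 0,"z": 81,"rx": 0,"ry": 0,"rz": 0,"hand": -1},{"x": -1,"y": 0,"z": 81,"rx": 0,"ry": 0,"rz": 0,"hand": -1},{"x": -1,"y": 0,"z": 81,"rx": 0,"ry": 0,"rz": 0,"hand": 1},{"x": -1,"y": 0,"z": 81,"rx": 0,"ry": 0,"rz": 0,"hand": 1},{"x": -1,"y": 0,"z": 81,"rx": 0,"ry": 0,"rz": 0,"hand": 1},{"x": -1,"y": 0,"z": 81,"rx": 0,"ry": 0,"rz": 0,"hand": 1}], "force": 30}}

```text
clock: 18.38
tcp_pos: [0.5936, -0.2968, 0.0154]
orientation: [0.002, 0.26, 0.966, -0.0]
wrist_force: [0.4, 1.4, 6.4]
finger_gap: 0.0587
```

```bash
python3 -c "
from h import *
mv(.51,-.05,.19,60)
mv(.51,.1,.19,60)
mv(*W[2],.19,60)"
```

```text
shift [ 195.7  171.4 -175.1] rz -0.2 | cur jaw 59.8 tcp [ 0.5936 -0.2968  0.0154] tilt z [ 0.003 -0.001 -1.   ] t 18.375
shift [ 271.1  301.1 -175.3] rz -0.2 | cur jaw 59.8 tcp [ 0.5936 -0.2968  0.0154] tilt z [ 0.003 -0.001 -1.   ] t 18.375
shift [ 223.2  450.7 -175.1] rz -0.2 | cur jaw 59.8 tcp [ 0.5936 -0.2968  0.0154] tilt z [ 0.003 -0.001 -1.   ] t 18.375
```

Request:
{"method": "arm_command", "body": {"motion": [{"x": 0,"y": 0,"z": -20,"rx": 0,"ry": 0,"rz": 0,"hand": 1},{"x": 0,"y": 0,"z": -65,"rx": 0,"ry": 0,"rz": 0,"hand": 1},{"x": 0,"y": 0,"z": -120,"rx": 0,"ry": 0,"rz": 0,"hand": 1},{"x": 0,"y": 0,"z": -175,"rx": 0,"ry": 0,"rz": 0,"hand": 1},{"x": 196,"y": 171,"z": -180,"rx": 0,"ry": 0,"rz": 0,"hand": 1},{"x": 196,"y": 171,"z": -180,"rx": 0,"ry": 0,"rz": 0,"hand": 1},{"x": 196,"y": 171,"z": -180,"rx": 0,"ry": 0,"rz": 0,"hand": 1},{"x": 196,"y": 171,"z": -180,"rx": 0,"ry": 0,"rz": 0,"hand": 1},{"x": 196,"y": 171,"z": -180,"rx": 0,"ry": 0,"rz": 0,"hand": 1},{"x": 271,"y": 301,"z": -180,"rx": 0,"ry": 0,"rz": 0,"hand": 1}]}}

```text
clock: 19.62
tcp_pos: [0.5099, 0.011, 0.1941]
orientation: [0.001, 0.263, 0.965, -0.0]
wrist_force: [0.9, -0.0, -2.1]
finger_gap: 0.0585
```

```bash
python3 -c "
from h import *
mv(.51,.09,.19,60)
mv(*W[2],.19,60)"
```

```text
shift [39.9 68.2  3.9] rz -0.4 | cur jaw 59.6 tcp [0.5099 0.011  0.1941] tilt z [ 0.002 -0.001 -1.   ] t 19.625
shift [ -2.1 226.6   4. ] rz -0.4 | cur jaw 59.6 tcp [0.5099 0.011  0.1941] tilt z [ 0.002 -0.001 -1.   ] t 19.625
```

Request:
{"method": "arm_command", "body": {"motion": [{"x": 40,"y": 68,"z": 0,"rx": 0,"ry": 0,"rz": 0,"hand": 1},{"x": 40,"y": 68,"z": 0,"rx": 0,"ry": 0,"rz": 0,"hand": 1},{"x": -2,"y": 226,"z": 0,"rx": 0,"ry": 0,"rz": 0,"hand": 1},{"x": -2,"y": 226,"z": 0,"rx": 0,"ry": 0,"rz": 0,"hand": 1},{"x": -2,"y": 226,"z": 0,"rx": 0,"ry": 0,"rz": 0,"hand": 1},{"x": -2,"y": 226,"z": 0,"rx": 0,"ry": 0,"rz": 0,"hand": 1},{"x": -2,"y": 226,"z": 40,"rx": 0,"ry": 0,"rz": 0,"hand": 1},{"x": -2,"y": 226,"z": 90,"rx": 0,"ry": 0,"rz": 0,"hand": 1},{"x": -2,"y": 226,"z": 90,"rx": 0,"ry": 0,"rz": 0,"hand": 1},{"x": -2,"y": 226,"z": 90,"rx": 0,"ry": 0,"rz": 0,"hand": 1}]}}

```text
clock: 20.88
tcp_pos: [0.6252, 0.2059, 0.1054]
orientation: [0.001, 0.261, 0.965, 0.0]
wrist_force: [0.7, -0.8, -0.9]
finger_gap: 0.0582
```

```bash
python3 -c "
from h import *
p=shot('side','s6.png');
X=cloud(p);print([ (sphere(X[m['region']]),m['at']) for m in finder.masks_of(p,'raw_a')])
mv(*W[2],.018,60)"
```

```text
[((array([0.44042704, 0.27573015, 0.04049277]), np.float64(0.0009246431306183765)), [205.8, 158.7]), ((array([ 0.44747951, -0.47239733,  0.02911332]), np.float64(0.0005228186788977778)), [259.1, 401.5]), ((array([ 0.51488857, -0.24153198,  0.03462309]), np.float64(0.0005429637101629498)), [271.2, 284.6]), ((array([0.6223562 , 0.2073739 , 0.12550816]), np.float64(0.000788378152011885)), [276.9, 139.4]), ((array([0.6171567 , 0.29461893, 0.04032606]), np.float64(0.0010215409875086769)), [267.1, 155.2]), ((array([0.54645556, 0.20286106, 0.01706917]), np.float64(0.060637776743604696)), [247.3, 176.4])]
shift [-0.6 -1.3 88.7] rz -0.2 | cur jaw 59.8 tcp [0.6263 0.2066 0.1067] tilt z [ 0.005  0.001 -1.   ] t 20.975
```

View pics/s6.png

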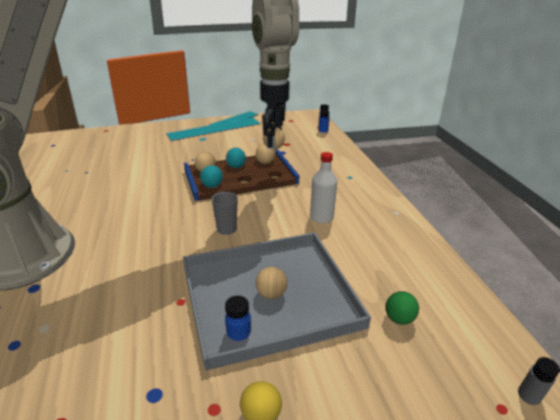

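The ball at (277,139) is over well 2. This grip sits about 3 mm higher on the ball, so I release at a TCP height of about 0.021 m.

Request:
{"method": "arm_command", "body": {"motion": [{"x": 0,"y": -1,"z": 35,"rx": 0,"ry": 0,"rz": 0,"hand": 1},{"x": 0,"y": -1,"z": 60,"rx": 0,"ry": 0,"rz": 0,"hand": 1},{"x": 0,"y": -1,"z": 60,"rx": 0,"ry": 0,"rz": 0,"hand": 1}]}}

```text
clock: 21.35
tcp_pos: [0.6234, 0.2058, 0.0437]
orientation: [-0.001, 0.26, 0.966, -0.0]
wrist_force: [0.2, -0.3, -0.6]
finger_gap: 0.0584
```

```bash
python3 -c "
from h import *
mv(*W[2],.021,60)"
```

```text
shift [-2.9  1.1 22.7] rz -0.2 | cur jaw 59.8 tcp [0.6234 0.2058 0.0437] tilt z [-0.001 -0.    -1.   ] t 21.35
```

Request:
{"method": "arm_command", "body": {"motion": [{"x": -2,"y": 1,"z": 12,"rx": 0,"ry": 0,"rz": 0,"hand": 1},{"x": -2,"y": 1,"z": 20,"rx": 0,"ry": 0,"rz": 0,"hand": 1},{"x": -2,"y": 1,"z": 23,"rx": 0,"ry": 0,"rz": 0,"hand": 1},{"x": -2,"y": 1,"z": 23,"rx": 0,"ry": 0,"rz": 0,"hand": 1},{"x": -2,"y": 1,"z": 23,"rx": 0,"ry": 0,"rz": 0,"hand": -0.65},{"x": -2,"y": 1,"z": 23,"rx": 0,"ry": 0,"rz": 0,"hand": -0.65},{"x": -2,"y": 1,"z": 23,"rx": 0,"ry": 0,"rz": 0,"hand": -0.65}]}}

```text
clock: 22.22
tcp_pos: [0.6259, 0.206, 0.0205]
orientation: [-0.0, 0.26, 0.966, -0.0]
wrist_force: [-0.5, -0.3, -0.4]
finger_gap: 0.0701
```

```bash
python3 -c "
from h import *
mv(.52,.1,.16,60)
mv(.5149,-.241,.16,60)"
```

```text
shift [  38.4 -144.8 -139.4] rz -0.2 | cur jaw 59.8 tcp [0.6259 0.206  0.0205] tilt z [-0.  0. -1.] t 22.225
shift [-128.5 -442.2 -139.5] rz -0.2 | cur jaw 59.8 tcp [0.6259 0.206  0.0205] tilt z [-0.  0. -1.] t 22.225
```

Request:
{"method": "arm_command", "body": {"motion": [{"x": 0,"y": 0,"z": -25,"rx": 0,"ry": 0,"rz": 0,"hand": -0.65},{"x": 0,"y": 0,"z": -80,"rx": 0,"ry": 0,"rz": 0,"hand": -0.65},{"x": 0,"y": 0,"z": -140,"rx": 0,"ry": 0,"rz": 0,"hand": -0.65},{"x": 38,"y": -145,"z": -142,"rx": 0,"ry": 0,"rz": 0,"hand": -0.65},{"x": 38,"y": -145,"z": -142,"rx": 0,"ry": 0,"rz": 0,"hand": -0.65},{"x": 38,"y": -145,"z": -142,"rx": 0,"ry": 0,"rz": 0,"hand": -1},{"x": -128,"y": -442,"z": -142,"rx": 0,"ry": 0,"rz": 0,"hand": -1},{"x": -128,"y": -442,"z": -142,"rx": 0,"ry": 0,"rz": 0,"hand": -1},{"x": -128,"y": -442,"z": -142,"rx": 0,"ry": 0,"rz": 0,"hand": -1},{"x": -128,"y": -442,"z": -142,"rx": 0,"ry": 0,"rz": 0,"hand": -1}]}}

```text
clock: 23.48
tcp_pos: [0.5159, -0.1522, 0.1629]
orientation: [0.0, 0.26, 0.966, 0.0]
wrist_force: [0.9, -0.8, -0.3]
finger_gap: 0.0855
```

```bash
python3 -c "
from h import *
p=shot('side');
X=cloud(p);print([ (sphere(X[m['region']]),m['at']) for m in finder.masks_of(p,'raw_a')])
mv(.5149,-.241,.16,60)"
```

```text
[((array([ 0.72902316, -0.3513543 ,  0.0291403 ]), np.float64(0.0005813233092982102)), [402.0, 308.1]), ((array([0.62607603, 0.2052521 , 0.04028746]), np.float64(0.0009245069517689539)), [278.6, 170.0]), ((array([ 0.4474921 , -0.47242488,  0.0291697 ]), np.float64(0.0005250540508829182)), [259.0, 401.0]), ((array([ 0.5149174 , -0.24155666,  0.03491221]), np.float64(0.0005069428064976879)), [272.4, 285.7]), ((array([0.44036467, 0.27650808, 0.04052089]), np.float64(0.0010006766934931438)), [201.8, 157.7]), ((array([0.52759353, 0.28598496, 0.04003673]), np.float64(0.001040278708120932)), [237.1, 153.8])]
shift [-41.9 -73.7   2.9] rz -0.6 | cur jaw 59.4 tcp [ 0.5164 -0.1563  0.1627] tilt z [ 0.001 -0.002 -1.   ] t 23.575
```

Three balls are now seated. I go for the last one.

Request:
{"method": "arm_command", "body": {"motion": [{"x": -43,"y": -76,"z": 0,"rx": 0,"ry": 0,"rz": 0,"hand": -1},{"x": -43,"y": -76,"z": 0,"rx": 0,"ry": 0,"rz": 0,"hand": -1},{"x": -43,"y": -76,"z": 30,"rx": 0,"ry": 0,"rz": 0,"hand": -1},{"x": -43,"y": -76,"z": 65,"rx": 0,"ry": 0,"rz": 0,"hand": -1},{"x": -43,"y": -76,"z": 65,"rx": 0,"ry": 0,"rz": 0,"hand": -1},{"x": -43,"y": -76,"z": 65,"rx": 0,"ry": 0,"rz": 0,"hand": -1}]}}

```text
clock: 24.32
tcp_pos: [0.5157, -0.2374, 0.0987]
orientation: [0.0, 0.26, 0.966, -0.0]
wrist_force: [0.1, -0.7, -0.3]
finger_gap: 0.0856
```

```bash
python3 -c "
from h import *
mv(.5149,-.241,.012,60)"
```

```text
shift [-1.1 -3.5 86.7] rz -0.1 | cur jaw 59.9 tcp [ 0.5157 -0.2374  0.0987] tilt z [ 0.001 -0.    -1.   ] t 24.325
```

Request:
{"method": "arm_command", "body": {"motion": [{"x": -1,"y": -2.5,"z": 0,"rx": 0,"ry": 0,"rz": 0,"hand": -1},{"x": -1,"y": -2.5,"z": 35,"rx": 0,"ry": 0,"rz": 0,"hand": -1},{"x": -1,"y": -2.5,"z": 70,"rx": 0,"ry": 0,"rz": 0,"hand": -1},{"x": -1,"y": -2.5,"z": 87,"rx": 0,"ry": 0,"rz": 0,"hand": -1},{"x": -1,"y": -2.5,"z": 87,"rx": 0,"ry": 0,"rz": 0,"hand": -1},{"x": -1,"y": -2.5,"z": 87,"rx": 0,"ry": 0,"rz": 0,"hand": 1},{"x": -1,"y": -2.5,"z": 87,"rx": 0,"ry": 0,"rz": 0,"hand": 1},{"x": -1,"y": -2.5,"z": 87,"rx": 0,"ry": 0,"rz": 0,"hand": 1},{"x": -1,"y": -2.5,"z": 87,"rx": 0,"ry": 0,"rz": 0,"hand": 1}], "force": 30}}

```text
clock: 25.45
tcp_pos: [0.5161, -0.2412, 0.0125]
orientation: [0.002, 0.26, 0.966, -0.001]
wrist_force: [-0.3, 0.0, 6.3]
finger_gap: 0.0583
```

```bash
python3 -c "
from h import *
mv(*W[1],.17,60)"
```

```text
shift [ 201.1  388.5 -158.3] rz -0.2 | cur jaw 59.8 tcp [ 0.5161 -0.2412  0.0125] tilt z [ 0.003 -0.002 -1.   ] t 25.45
```

Request:
{"method": "arm_command", "body": {"motion": [{"x": 0,"y": 0,"z": -20,"rx": 0,"ry": 0,"rz": 0,"hand": 1},{"x": 0,"y": 0,"z": -65,"rx": 0,"ry": 0,"rz": 0,"hand": 1},{"x": 0,"y": 0,"z": -120,"rx": 0,"ry": 0,"rz": 0,"hand": 1},{"x": 0,"y": 0,"z": -160,"rx": 0,"ry": 0,"rz": 0,"hand": 1},{"x": 201,"y": 388,"z": -162,"rx": 0,"ry": 0,"rz": 0,"hand": 1},{"x": 201,"y": 388,"z": -162,"rx": 0,"ry": 0,"rz": 0,"hand": 1},{"x": 201,"y": 388,"z": -162,"rx": 0,"ry": 0,"rz": 0,"hand": 1},{"x": 201,"y": 388,"z": -162,"rx": 0,"ry": 0,"rz": 0,"hand": 1},{"x": 201,"y": 388,"z": -162,"rx": 0,"ry": 0,"rz": 0,"hand": 1},{"x": 201,"y": 388,"z": -162,"rx": 0,"ry": 0,"rz": 0,"hand": 1}]}}

```text
clock: 26.7
tcp_pos: [0.5329, 0.1362, 0.173]
orientation: [0.001, 0.26, 0.966, 0.0]
wrist_force: [1.4, 0.4, 0.8]
finger_gap: 0.0585
```

```bash
python3 -c "
from h import *
mv(*W[1],.12,60)"
```

```text
shift [26.6 53.7 53. ] rz -0.2 | cur jaw 59.8 tcp [0.5329 0.1362 0.173 ] tilt z [ 0.001  0.    -1.   ] t 26.7
```

Request:
{"method": "arm_command", "body": {"motion": [{"x": 27,"y": 54,"z": 0,"rx": 0,"ry": 0,"rz": 0,"hand": 1},{"x": 27,"y": 54,"z": 0,"rx": 0,"ry": 0,"rz": 0,"hand": 1},{"x": 27,"y": 54,"z": 30,"rx": 0,"ry": 0,"rz": 0,"hand": 1},{"x": 27,"y": 54,"z": 60,"rx": 0,"ry": 0,"rz": 0,"hand": 1},{"x": 27,"y": 54,"z": 60,"rx": 0,"ry": 0,"rz": 0,"hand": 1},{"x": 27,"y": 54,"z": 60,"rx": 0,"ry": 0,"rz": 0,"hand": 1}]}}

```text
clock: 27.45
tcp_pos: [0.5373, 0.1939, 0.1135]
orientation: [0.0, 0.261, 0.965, 0.0]
wrist_force: [-1.0, -0.2, 0.7]
finger_gap: 0.059
```

```bash
python3 -c "
from h import *
p=shot('side','s7.png');
X=cloud(p);print([ (sphere(X[m['region']]),m['at']) for m in finder.masks_of(p,'raw_a')])
mv(*W[1],.018,60)"
```

```text
[((array([ 0.72923197, -0.35135577,  0.02914302]), np.float64(0.0005707835644905724)), [401.8, 308.2]), ((array([0.61718721, 0.29483927, 0.04026289]), np.float64(0.0010018297900104452)), [267.4, 150.6]), ((array([ 0.44745046, -0.47255082,  0.02913265]), np.float64(0.0005040820246401019)), [258.3, 401.0]), ((array([0.44034645, 0.27617745, 0.04031025]), np.float64(0.0010197835486816277)), [203.9, 160.9]), ((array([0.62645921, 0.20528269, 0.04027908]), np.float64(0.0008969179503189872)), [272.9, 168.2]), ((array([0.53612631, 0.19510965, 0.13609143]), np.float64(0.00076557894443572)), [247.0, 139.1])]
shift [ 1.9  0.9 96.1] rz -0.2 | cur jaw 59.8 tcp [0.5379 0.1943 0.1141] tilt z [ 0.003  0.001 -1.   ] t 27.55
```

View pics/s7.png

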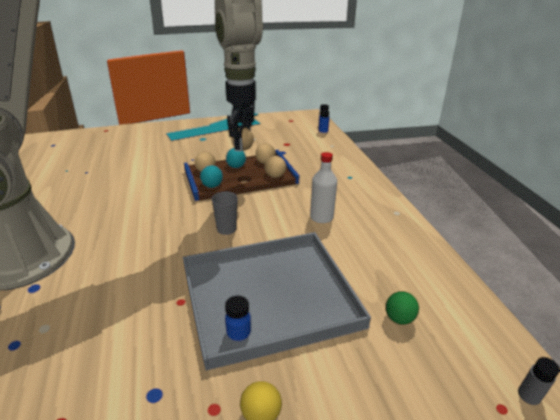

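The last ball at (247,139) is above well 1 within 2 mm, and the tray holds only the jar. I lower it in stages.

Request:
{"method": "arm_command", "body": {"motion": [{"x": 1,"y": 1,"z": 25,"rx": 0,"ry": 0,"rz": 0,"hand": 1},{"x": 1,"y": 1,"z": 50,"rx": 0,"ry": 0,"rz": 0,"hand": 1},{"x": 1,"y": 1,"z": 60,"rx": 0,"ry": 0,"rz": 0,"hand": 1},{"x": 1,"y": 1,"z": 60,"rx": 0,"ry": 0,"rz": 0,"hand": 1}]}}

```text
clock: 28.05
tcp_pos: [0.5365, 0.1958, 0.0527]
orientation: [-0.0, 0.26, 0.966, -0.0]
wrist_force: [-0.3, -0.5, -0.4]
finger_gap: 0.0585
```

```bash
python3 -c "
from h import *
mv(*W[1],.018,60)"
```

```text
shift [-0.3  0.5 34.7] rz -0.2 | cur jaw 59.8 tcp [0.5365 0.1958 0.0527] tilt z [-0.  0. -1.] t 28.05
```

Request:
{"method": "arm_command", "body": {"motion": [{"x": 0,"y": 0,"z": 16,"rx": 0,"ry": 0,"rz": 0,"hand": 1},{"x": 0,"y": 0,"z": 30,"rx": 0,"ry": 0,"rz": 0,"hand": 1},{"x": 0,"y": 0,"z": 35,"rx": 0,"ry": 0,"rz": 0,"hand": 1},{"x": 0,"y": 0,"z": 35,"rx": 0,"ry": 0,"rz": 0,"hand": 1},{"x": 0,"y": 0,"z": 35,"rx": 0,"ry": 0,"rz": 0,"hand": -0.65},{"x": 0,"y": 0,"z": 35,"rx": 0,"ry": 0,"rz": 0,"hand": -0.65},{"x": 0,"y": 0,"z": 35,"rx": 0,"ry": 0,"rz": 0,"hand": -0.65}]}}

```text
clock: 28.92
tcp_pos: [0.5362, 0.1959, 0.0172]
orientation: [-0.0, 0.26, 0.966, -0.0]
wrist_force: [-0.4, -0.6, 0.6]
finger_gap: 0.0707
```

```bash
python3 -c "
from h import *
mv(.5,.05,.25,60)"
```

```text
shift [ -41.9 -144.4 -232.8] rz -0.2 | cur jaw 59.8 tcp [0.5362 0.1959 0.0172] tilt z [-0.  0. -1.] t 28.925
```

Request:
{"method": "arm_command", "body": {"motion": [{"x": 0,"y": 0,"z": -25,"rx": 0,"ry": 0,"rz": 0,"hand": -0.65},{"x": 0,"y": 0,"z": -80,"rx": 0,"ry": 0,"rz": 0,"hand": -0.65},{"x": 0,"y": 0,"z": -140,"rx": 0,"ry": 0,"rz": 0,"hand": -0.65},{"x": 0,"y": 0,"z": -200,"rx": 0,"ry": 0,"rz": 0,"hand": -0.65},{"x": -42,"y": -144,"z": -230,"rx": 0,"ry": 0,"rz": 0,"hand": -0.65},{"x": -42,"y": -144,"z": -230,"rx": 0,"ry": 0,"rz": 0,"hand": -0.65},{"x": -42,"y": -144,"z": -230,"rx": 0,"ry": 0,"rz": 0,"hand": -0.65},{"x": -42,"y": -144,"z": -230,"rx": 0,"ry": 0,"rz": 0,"hand": -0.65},{"x": -42,"y": -144,"z": -230,"rx": 0,"ry": 0,"rz": 0,"hand": -0.65}]}}

```text
clock: 30.05
tcp_pos: [0.5004, 0.0507, 0.2472]
orientation: [-0.0, 0.26, 0.966, 0.0]
wrist_force: [1.1, 0.1, -0.2]
finger_gap: 0.0705
```

```bash
python3 -c "
from h import *
for n in('top','side'):
  p=shot(n,n+'9.png');X=cloud(p)
  for q in('raw_a','wet_0'):
    for m in finder.masks_of(p,q): print(n,q,round(m['score'],2),np.round(m['at']),sphere(X[m['region']]))
Z=X[...,2]
p=shot('top');X=cloud(p);Z=X[...,2]
for n,(a,b) in {'jar':(.438,-.315),'cup':(.46,.005),'glue':(.69,0)}.items():
    s=(np.hypot(X[...,0]-a,X[...,1]-b)<.07)&(Z>.05)&(Z<.18); P=X[s]
    if len(P): print(n,P.min(0),P.max(0))
print(get_state()['clock'])"
```

```text
top raw_a 0.83 [416. 255.] (array([ 0.44684718, -0.47352397,  0.03009251]), np.float64(0.0010037774075989277))
top raw_a 0.77 [370. 153.] (array([ 0.72760839, -0.35329661,  0.02950003]), np.float64(0.001191539086569656))
side raw_a 0.91 [242. 172.] (array([0.53705524, 0.19610554, 0.04024813]), np.float64(0.0008771193475869982))
side raw_a 0.83 [205. 159.] (array([0.44006466, 0.27672045, 0.04058576]), np.float64(0.0010078944328705732))
side raw_a 0.81 [274. 170.] (array([0.62670353, 0.20509072, 0.04001312]), np.float64(0.0009186416915720353))
side raw_a 0.67 [401. 308.] (array([ 0.72899937, -0.35132525,  0.02933777]), np.float64(0.0006286127776372712))
side raw_a 0.57 [259. 402.] (array([ 0.44758096, -0.47243644,  0.02911651]), np.float64(0.000526810400840438))
side raw_a 0.52 [267. 150.] (array([0.6172699 , 0.29482145, 0.04036942]), np.float64(0.0010209637221928122))
side wet_0 0.75 [213. 176.] (array([0.44882779, 0.18693755, 0.04052986]), np.float64(0.0010689240147844538))
side wet_0 0.74 [238. 154.] (array([0.52775793, 0.28564394, 0.03978289]), np.float64(0.0009800557318432757))
side wet_0 0.62 [236. 180.] (array([0.52914033, 0.18954669, 0.0154691 ]), np.float64(0.07034749227952351))
jar [ 0.4181327  -0.33809714  0.05007318] [ 0.45755623 -0.29859293  0.08118585]
cup [ 0.43298413 -0.03337626  0.0506852 ] [0.48972891 0.02363312 0.08926871]
glue [ 0.66581612 -0.0344297   0.05055677] [0.7227185  0.02282054 0.17512491]
30.4
```

View pics/side9.png

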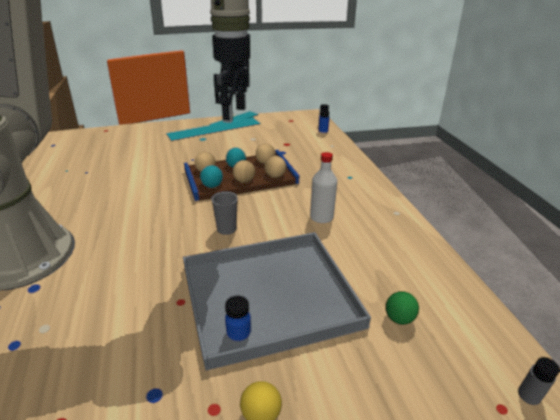

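View pics/top9.png

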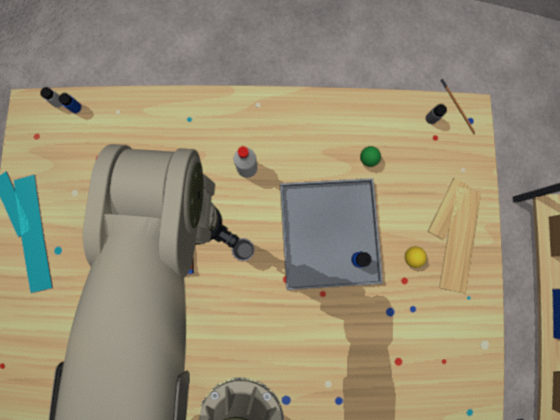

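The side view shows all six wells filled: four bare balls at (205,159), (242,172), (267,150) and (274,170), and the two wet balls in place. The tray holds only the jar, and the jar, glue and cup are where they started.

```bash
python3 -c "
from h import *
print(hand_in())"
```

```text
the job is handed in; nothing more can be done
None
```

All four bare balls are in the carrier, one in each empty well (1, 2, 3 and 5), and I handed the job in at about 30.4 s. Each ball was gripped at 30 N, lowered into its well and released there, and the gripper was clear of everything at hand-in.

- **Bare balls:** the last side-camera fit puts all four at 40–41 mm high, at most about 2 mm from their computed well centres.
- **Wet balls:** both are where they started to within about 1 mm. I kept the gripper clear of them by planned clearance and partial finger opening; I had no direct contact check.
- **Bystanders:** the jar, glue bottle and cup match their starting positions to within about 3 mm, which is depth noise. The green and yellow balls were not moved.
- **Forces:** the highest wrist reading at the end of any move was about 7 N, when the fingers closed on balls in the tray. I did not see peaks in between.
- **Checks that failed or disagreed:** the arm hid the carrier in the last top view, so the final check of the carrier rests on the side camera alone. The wet-ball finder also gave one false detection (score 0.62), whose ball fit missed by about 70 mm.

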